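Spin washed potatoes in a salad spinner and park the basket at the spout

TASK

Using only the crank knob, spin the salad spinner's basket, either way round, up to 20 turns a minute and keep it steadily there (between 17 and 23) for 6 seconds, never over 28. Then bring the basket to rest with its lifting lug right in front of the bowl's pouring spout, and let go of the knob. Do not touch the basket itself and leave the jar and the mug where they are.

Things in the scene. Friction and masses are not known exactly. Their poses are not given: they have to be found in the camera images.
- spinner: salad spinner fixed to the counter: steel bowl 256 mm across, 112 mm high, origin at the centre of its underside; basket and crank turn about the vertical through it. A pouring spout 48 mm wide sticks out of the rim along its +x to 170 mm from the axis. A grey bridge bar 24 mm wide crosses the bowl along its y, top at 140 mm, and carries the crank on its middle
- basket: white basket in the bowl, origin and z axis as the spinner's, +x towards its lug; rim 216 mm across, 108 mm high, packed with potatoes. 1.6 kg, inertia 0.0097 kg m2 (load varies some 30 percent), bearing drag 0.002 N m s/rad, dry friction 0.008 N m (half to 1.7 times, by a loose pad rubbing under the bridge). Driven from the crank by an oil coupling: 0.010 N m per rad/s of slip, no spring
- basket_lug (a point): middle of the basket's black lifting lug (34 mm wide, 14 mm thick, top at 124 mm), 98 mm from the axis, 118 mm above the counter
- spinner_mark (a point): point fixed to the bowl in front of the middle of the spout, 98 mm from the axis, 118 mm above the counter: where the lug's middle must stop
- crank: crank above the bridge, no stops; origin and z axis as the spinner's, +x along its arm to the knob. It slips: at a steady 3.3 rad/s the basket nominally settles at 2.1 rad/s, time constant 0.8 s, 0.4 rad/s more or less by friction; below 0.4 to 1.4 rad/s it does not start the basket. Held still, it lets the basket coast and slow; turned back it brakes harder; let go, it drifts along
- knob_grip (a point): middle of the crank's upright black knob, to grip from above: 32 mm in diameter, 46 mm high, from 168 to 214 mm above the counter, this point at 192 mm. Its centre runs on a circle of 60 mm radius about the spinner's axis; it turns freely on its pin, so the hand need not turn. Top of the crank arm below it: 167 mm
- jar: bystander: closed glass storage jar, 76 mm across, 120 mm high, origin at the centre of its underside
- mug: bystander: white mug, 80 mm across, 90 mm high, origin at the centre of its underside

How it is judged (in metres and radians):
On the way, in this order (a step that is already met when the one before it is completed fails the run):
1. the basket turns at 17 to 23 turns a minute (1.78 to 2.41 rad/s) for 6 s without a break (angular speed of basket between 1.75 and 2.44 rad/s), for 6 s.
2. the basket has come to rest with its lug within 18 mm of the point in front of the spout (angular speed of basket below 0.08 rad/s and horizontal distance between basket_lug and spinner_mark below 0.018 m), for 0.3 s.
At the end, for the whole second after the job is handed in: basket and crank at rest (below 0.08 and 0.15 rad/s), the middle of the lug within 18 mm of the point in front of the spout, knob released, bystanders in place (all of step 2 and angular speed of crank below 0.15 rad/s); the robot touches nothing.
It fails at once if the basket is spun faster than 28 turns a minute (2.95 rad/s) (angular speed of basket above 2.95 rad/s).
It fails at once if the robot touches the basket (contact force between any of the fingers, the arm and basket above 0.3 N).
It fails at once if jar or mug moved by more than 30 mm or tipped (distance of any of jar, mug from where it was at the start of the episode above 0.03 m or angle between any of jar, mug's own z axis and vertical above 0.4 rad).
It also fails if it takes over 58 s, if anything falls off the work surface, if the arm or the gripper's body presses on something with over 40 N, if the wrist force passes 120 N, or if a joint passes its speed limit or range.

ROBOT

A 6-joint arm with a two-finger parallel gripper is mounted at the origin on the work surface. World frame = base frame: x ahead of the robot, y to its left, z up, the work surface at z = 0. Lengths are in mm, angles in rad, forces in N, time in s.
With the tool pointing down it reaches from about 350 to 875 mm from the base axis. Payload 4.2 kg.
Tool frame: the origin (TCP) lies at the very end of the fingers, on their centre line; the grasp point (between the pads) lies 19 mm behind it; z points along the fingers, y is the line along which they close (so a half turn about z gives the same grasp; the last joint's range is limited). The gripper opens to 85 mm and grips with 20 to 120 N. Pads are 22 mm wide; open, the fingers measure 114 mm over their backs; the gripper's body (76 mm by 85 mm) begins 54 mm behind the grasp point. The pads swing forward as they close: fully open they stand 13 mm farther back than shut.
Start: joints at [1.522, 0.385, 0.008, 0, -1.194, -0.259], TCP at [189.319, 595.615, 231.312] pointing down, gripper open.
Joint ranges: [-3.14, 3.14], [-1.21, 2.06], [-1.07, 1.41], [-3.16, 2.05], [-2.99, -0.16], [-3.1, 3.1]. Speed limits (rad/s): [2.79, 2.79, 3.14, 3.14, 3.14, 3.14].

INTERFACE

Orientations are given as a unit quaternion [x, y, z, w].
In Python, from bench import read_state, get_image, get_calibration, job_done gives the robot as it stands.
- The arm moves only by the shell command python3 -m creep 'ROWS'. ROWS is a JSON object of lists of equal length, an entry for each row: "translation": the shift along the world's x, y, z in cm, a list of three; "delta_rot": the turn, a rotation vector about the world's x, y, z in degrees, a list of three; "hand": the finger opening in cm, from 0 to 8.54. A call has 1 to 8 rows; each row is the pose to reach, as a shift and turn from the pose commanded when the call began; what a row does not reach only later rows make up. A row lasts 1/8 s, in which the tool goes at most 62.5 mm and 10.7 degrees, less where a joint would pass 70% of its speed; a pose out of reach is approached as far as the arm can. A call with a gripper value outside its range is refused whole. The fingers move at their own pace and stop on an object; the grip force is fixed at half the most. Time passes only in rows, so rows that repeat a pose let the fingers close. It gives the time, the measured TCP pose, the force, the opening and the grip force at its end, in the units of the state.
- read_state(): the state, without advancing time (a new reading comes with each control period).
- get_image(name): name is "scene" or "top" or "wrist"; returns (picture, depth): 400x640x3 uint8, red, green, blue; 400x640 float32, mm along the optical axis (not along the pixel's ray), 0 where there is no reading.
- get_calibration(name): a dict with "intrinsics" (3x3 intrinsics, pixels), "dist" ([k1, k2, p1, p2, k3] as OpenCV has them; the pictures are not rectified), "xyz" and "attitude" of the camera in the world. Camera axes: x right, y down, z forward; pixel columns grow to the right and rows downward; lengths in mm; the calibration is good to about 2 mm. A picture is of the moment at which its call begins: read the wrist's pose just before it. get_calibration takes no time and is no camera call; for the wrist camera it gives the pose at the moment of the call.
- job_done(): hands the job in; it is judged then, once.
The state is a dict: "clock": time; "joints": joint angles; "joint_vel": joint speeds; "joint_efforts": joint torques, N m; "position": TCP position; "ee_rot": TCP orientation; "contact_force": force on the tool from outside, world axes, zero at the start; "wrist_torque": the same for the moment, N m; "gripper_width": finger opening in mm; "grasp_force": force on a finger pad.
Only numpy, scipy, OpenCV 4.12 (cv2) and the standard library are available. Lean on these libraries where they do the work, as an engineer would, in place of code of your own. Each camera call takes 0.05 s, during which the arm holds its last target. There are 200 camera calls.

## Working session

There is one attempt and no reset: what is moved stays moved. The work goes in short steps, Python scripts to look and compute and a shell command to move; the robot and the scene stay as the last step left them, time stands still between calls to the robot, and variables do not carry over. Pictures are saved under pics/ and viewed, at most 10 in all, crops included, and the job is handed in when it is done.

```bash
ls; mkdir -p pics; python3 - <<'E'
from bench import *
import cv2,numpy as np
for n in ["top","scene"]:
    im,d=get_image(n); cv2.imwrite(f"pics/{n}0.png",im[:,:,::-1]); np.save(f"pics/{n}0.npy",d)
    print(n,get_calibration(n))
s=read_state();print(s)
E
```

```text
pics
top {'intrinsics': array([[361.20361842,   0.        , 312.62549836],
       [  0.        , 361.20361842, 200.77703489],
       [  0.        ,   0.        ,   1.        ]]), 'dist': array([-0.05878065,  0.        ,  0.        ,  0.        ,  0.        ]), 'xyz': array([ 417.9039926 ,   -7.50753838, 1033.1785953 ]), 'attitude': array([ 0.71058256, -0.69814275,  0.05475542, -0.06834452])}
scene {'intrinsics': array([[466.71178293,   0.        , 325.12492661],
       [  0.        , 466.71178293, 199.51155692],
       [  0.        ,   0.        ,   1.        ]]), 'dist': array([-0.03087083,  0.        ,  0.        ,  0.        ,  0.        ]), 'xyz': array([1214.57779081, -653.2344999 ,  937.46588216]), 'attitude': array([ 0.84080518,  0.34915913, -0.16211423, -0.38059628])}
{'clock': 0.1, 'joints': array([ 1.52158598e+00,  3.85478217e-01,  6.78824515e-03, -4.53762084e-04,
       -1.19400295e+00, -2.58625262e-01]), 'joint_vel': array([-0.00057607, -0.00245807,  0.00457049,  0.00198249, -0.00101289,
       -0.00058861]), 'joint_efforts': array([-6.88872660e-04, -3.93322921e+01,  1.88929063e+01,  4.19795260e+00,
       -2.60920482e-03,  8.98526693e-07]), 'position': array([189.17873044, 595.14233289, 230.33913955]), 'ee_rot': array([ 9.88164723e-01, -1.53393402e-01, -1.10618528e-04,  9.65144020e-04]), 'contact_force': array([-0.63232224, -0.80155903, -0.27549112]), 'wrist_torque': array([-0.03543771, -0.05116677,  0.01824251]), 'grasp_force': 0.0, 'gripper_width': 85.28671850849634}
```

View pics/top0.png

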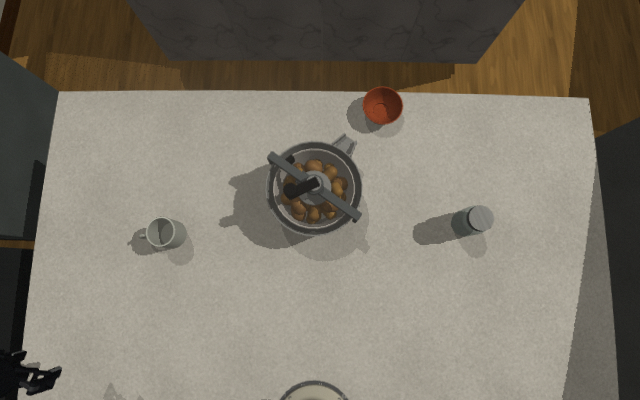

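View pics/scene0.png

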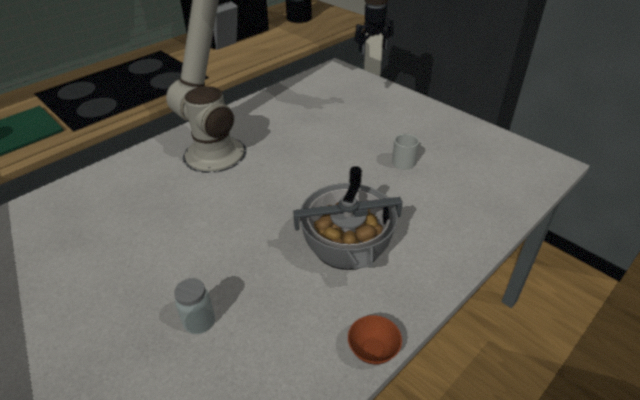

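The top view shows the bowl at about (315,188), the spout towards (346,144), the knob near (290,190) and a dark patch near (289,162), perhaps the lug. The mug is at (163,232) and the jar at (473,220). In the scene view the knob is at about (355,176). I'll enlarge both.

```bash
cat > h.py <<'E'
import numpy as np,cv2
from bench import *
from scipy.spatial.transform import Rotation as R
def ray(c,uv):
    p=cv2.undistortPoints(np.array([[uv]],float),c["intrinsics"],c["dist"])[0,0]
    return c["xyz"],R.from_quat(c["attitude"]).apply([p[0],p[1],1.])
def plane(c,uv,z):
    o,d=ray(c,uv); return o+d*(z-o[2])/d[2]
def tri(c1,u1,c2,u2):
    o,d=ray(c1,u1);p,e=ray(c2,u2)
    s=np.linalg.lstsq(np.c_[d,-e],p-o,rcond=None)[0]
    a,b=o+d*s[0],p+e*s[1]; return (a+b)/2,np.linalg.norm(a-b)
def proj(c,P):
    r=R.from_quat(c["attitude"]).inv(); 
    return cv2.projectPoints(np.atleast_2d(P).astype(float),r.as_rotvec(),-r.apply(c["xyz"]),c["intrinsics"],c["dist"])[0][:,0]
E
python3 - <<'E'
import cv2
a=cv2.imread("pics/top0.png")[130:245,255:375]; b=cv2.imread("pics/scene0.png")[160:275,285:410]
cv2.imwrite("pics/crop0.png",cv2.hconcat([cv2.resize(a,(400,383),interpolation=3),cv2.resize(b,(400,383),interpolation=3)]))
E
```

```text
(no output)
```

View pics/crop0.png

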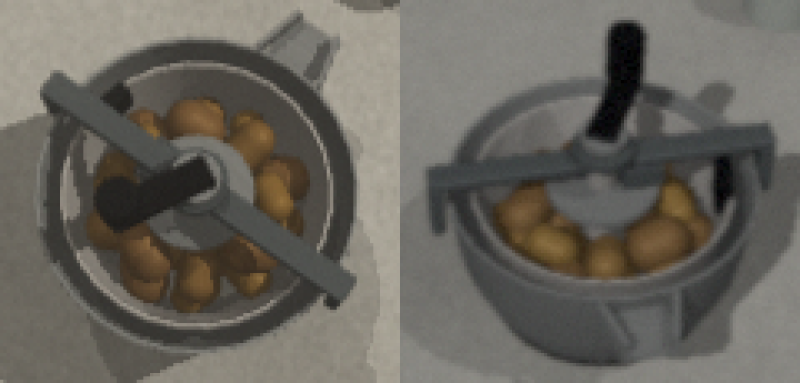

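The enlarged crop shows these positions in full-picture pixels:

| Feature | Top view | Scene view |
|---|---|---|
| Bowl centre | (314.4,188.2) | – |
| Knob top | (289.5,187.6) | (355.6,170) |
| Lug | (291.6,159) | (385.6,214) |
| Bridge ends | (273.6,157.6), (357,217) | (296,214), (400.6,200.5) |
| Spout tip | (351,138.4) | – |

The lug stands next to the left bridge end.

```bash
cat > m.py <<'E'
from h import *
t,s=get_calibration("top"),get_calibration("scene")
np.set_printoptions(precision=1,suppress=True)
for n,a,b in [("knobtop",(289.5,187.6),(355.6,170)),("lug",(291.6,159),(385.6,214)),("bridgeL",(273.6,157.6),(400.6,200.5)),("bridgeR",(357,217),(296,214))]: print(n,*tri(t,a,s,b))
print("axis@112",plane(t,(314.4,188.2),112),"spout",plane(t,(351,138.4),112),"mug",plane(t,(163,232),90)[:2],"jar",plane(t,(479,219),120)[:2],"bowl",plane(t,(384,106),50)[:2])
print("knob@214",plane(t,(289.5,187.6),214),plane(s,(355.6,170),214),"lug@124",plane(t,(291.6,159),124))
# rim fit from depth
d=np.load("pics/top0.npy"); v,u=np.mgrid[100:270,220:400]; 
p=cv2.undistortPoints(np.stack([u.ravel(),v.ravel()],1).astype(float)[:,None],t["intrinsics"],t["dist"])[:,0]
P=R.from_quat(t["attitude"]).apply(np.c_[p,np.ones(len(p))]*d[100:270,220:400].ravel()[:,None])+t["xyz"]
def show(n,lo,hi):
    k=(P[:,2]>lo)&(P[:,2]<hi); q=P[k]; print(n,k.sum(),np.median(q,0) if k.any() else ""); return q
q=show("rim",107,117); c=cv2.minEnclosingCircle(q[:,:2].astype(np.float32)); print(c)
q=show("bridge",134,146); r=cv2.minAreaRect(q[:,:2].astype(np.float32)); print(r)
show("crankarm",160,172);show("knob",205,222)
E
python3 m.py
```

```text
knobtop [593.1  64.4 210.4] 0.3198486659367382
lug [692.2  71.6 116.5] 5.9202449396413
bridgeL [694.4 120.9 131.7] 15.49568781087167
bridgeR [538.7 -99.3 129.2] 4.620411967499758
axis@112 [613.3   7.8 112. ] spout [750.9 -87.5 112. ] mug [493.1 408.6] jar [ 538.1 -414.7] bowl [ 874. -189.]
knob@214 [592.2  64.  214. ] [596.3  61.  214. ] lug@124 [687.9  68.7 124. ]
rim 1217 [619.4   0.6 110.5]
((633.9530639648438, -4.043619155883789), 149.43032836914062)
bridge 867 [601.  -12.  139.9]
((615.7561645507812, 11.4305419921875), (283.4812927246094, 42.28759765625), 58.86377716064453)
crankarm 310 [609.6  20.6 166.1]
knob 145 [588.9  63.2 213.6]
```

The measurements agree with the text. The axis is near (613,8). The knob is 60 mm from it, the lug 96 mm out at 39°, and the spout 167 mm out at about −34°. I'll move over and look with the wrist camera.

```bash
python3 -m creep '{"translation":[[3.3,-4.4,1],[6.6,-8.8,3],[9.9,-13.2,5],[13.2,-17.6,6],[16.5,-22,7],[19.8,-26.4,7],[23.1,-30.8,7],[26.4,-35.2,7]],"delta_rot":[[0,0,0],[0,0,0],[0,0,0],[0,0,0],[0,0,0],[0,0,0],[0,0,0],[0,0,0]],"hand":[8,8,8,8,8,8,8,8]}'
python3 - <<'E'
from h import *
s=read_state();im,d=get_image("wrist");c=get_calibration("wrist");print(s["position"],s["joints"],c["xyz"],c["attitude"]);cv2.imwrite("pics/w1.png",im[:,:,::-1]);np.save("pics/w1.npy",np.array([c["xyz"].tolist(),c["attitude"].tolist()],dtype=object),allow_pickle=True)
print(proj(c,[[613.4,7.8,112],[592.5,64,214],[688,68.7,124]]))
E
```

```text
clock: 1.1
position: [453.9, 242.0, 301.1]
ee_rot: [0.988, -0.153, -0.0, 0.0]
contact_force: [0.2, 0.8, -0.0]
gripper_width: 80.1
grasp_force: 0.0
[453.87747598 241.97076169 301.10194624] [ 8.05551401e-01  1.50559878e-01 -1.38581748e-01 -2.60156051e-04
 -1.28195565e+00  4.57795275e-01] [520.45028144 217.9431218  444.08251652] [-0.58268532  0.80153007  0.10751314 -0.08042565]
[[ 518.37991612  -73.00393172]
 [ 529.80634618  -91.8504696 ]
 [ 433.32457744 -159.04286313]]
```

View pics/w1.png

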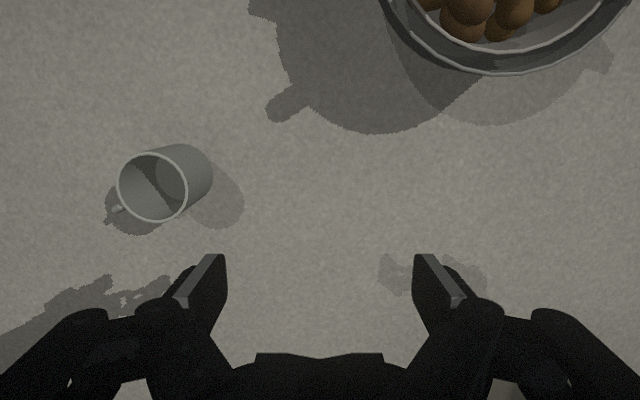

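The wrist view shows only the bowl's edge at (510,40). I need to go further before the bowl is in frame.

```bash
python3 -m creep '{"translation":[[1.6,-5.5,1],[3.2,-11,2],[4.8,-16.5,3],[6,-20,4],[6,-20,4]],"delta_rot":[[0,0,0],[0,0,0],[0,0,0],[0,0,0],[0,0,0]],"hand":[8,8,8,8,8]}'
python3 - <<'E'
from h import *
im,d=get_image("wrist");c=get_calibration("wrist");s=read_state();print(s["position"],c["xyz"],c["attitude"]);cv2.imwrite("pics/w2.png",im[:,:,::-1])
np.savez("pics/w2.npz",d=d,xyz=c["xyz"],att=c["attitude"],K=c["intrinsics"],dist=c["dist"])
print(proj(c,[[613.4,7.8,112],[592.5,64,214],[688,68.7,124]]))
E
```

```text
clock: 1.78
position: [513.8, 41.6, 341.6]
ee_rot: [0.988, -0.155, 0.0, -0.0]
contact_force: [-0.3, 0.1, -0.1]
gripper_width: 80.1
grasp_force: 0.0
[513.31382708  42.75047804 340.97462992] [577.66693584  22.55152774 483.95473523] [-0.58364101  0.80074006  0.10865208 -0.07983265]
[[321.67328259  71.97554365]
 [261.670541   108.53962831]
 [238.15723403  13.37542242]]
```

View pics/w2.png

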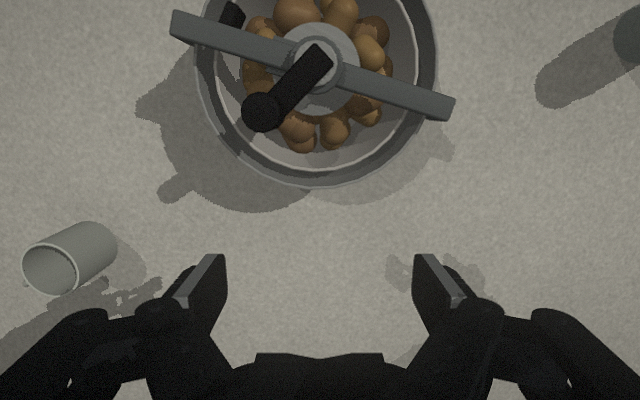

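The wrist view shows the knob's top at (262,111), the bridge ends at (171,22) and (452,108), the lug at (233,14) and the crank's pivot near (316,66).

```bash
cat > m2.py <<'E'
from h import *
np.set_printoptions(precision=1,suppress=True)
z=np.load("pics/w2.npz"); c=dict(xyz=z["xyz"],attitude=z["att"],intrinsics=z["K"],dist=z["dist"])
t=get_calibration("top");s=get_calibration("scene")
a,b=plane(c,(171,22),140),plane(c,(452,108.5),140); d=a-b
print("bridge",a,b,"mid",(a+b)/2,"len",np.linalg.norm(d),"spout ang",np.degrees(np.arctan2(d[1],d[0]))-90)
a,b=plane(t,(273.6,157.6),140),plane(t,(357,217),140); d=a-b
print("bridge top",a,b,"mid",(a+b)/2,"len",np.linalg.norm(d),np.degrees(np.arctan2(d[1],d[0]))-90)
print("knob wrist@214",plane(c,(262,111),214),"tri top/wrist",*tri(t,(289.5,187.6),c,(262,111)),"tri s/w",*tri(s,(355.6,170),c,(262,111)))
print("pivot",plane(c,(316,66),167),"lug",plane(c,(233,14),124))
# fit bowl outer rim circle in wrist image: print outline via several pixel pts
pts=[(195,60),(215,122),(260,170),(318,188),(380,172),(420,130)]
P=np.array([plane(c,p,112) for p in pts]);from scipy.optimize import least_squares
r=least_squares(lambda q:np.hypot(P[:,0]-q[0],P[:,1]-q[1])-128,[613,8]);print("rim",r.x,r.fun)
E
python3 m2.py
```

```text
bridge [696.  128.8 140. ] [ 539.5 -103.4  140. ] mid [617.7  12.7 140. ] len 279.9920050041144 spout ang -33.98438167741224
bridge top [686.3 113.9 140. ] [ 535.8 -100.   140. ] mid [611.1   7.  140. ] len 261.4779300381582 -35.12489104191648
knob wrist@214 [590.7  64.4 214. ] tri top/wrist [590.3  63.1 222.8] 0.19459842665448565 tri s/w [591.4  65.7 208.6] 1.2667731250490033
pivot [614.4  13.2 167. ] lug [689.   73.6 124. ]
rim [619.5   7.6] [ 1.  -1.8 -0.6  1.1  1.4 -1.9]
```

```bash
cat > m3.py <<'E'
from h import *
np.set_printoptions(precision=1,suppress=True)
def cloud(c,d):
    v,u=np.mgrid[0:400,0:640]
    p=cv2.undistortPoints(np.stack([u.ravel(),v.ravel()],1).astype(float)[:,None],c["intrinsics"],c["dist"])[:,0]
    P=R.from_quat(c["attitude"]).apply(np.c_[p,np.ones(len(p))]*d.ravel()[:,None])+c["xyz"]
    return P[(d.ravel()>0)&(np.hypot(P[:,0]-615,P[:,1]-9)<190)]
z=np.load("pics/w2.npz"); c=dict(xyz=z["xyz"],attitude=z["att"],intrinsics=z["K"],dist=z["dist"])
for n,P in (("wrist",cloud(c,z["d"])),("top",cloud(get_calibration("top"),np.load("pics/top0.npy"))),("scene",cloud(get_calibration("scene"),np.load("pics/scene0.npy")))):
    u=np.array([np.sin(np.radians(34.5)),np.cos(np.radians(34.5))]); w=np.array([u[1],-u[0]])
    r=(P[:,:2]-[615,9]); 
    B=r[(abs(P[:,2]-140)<5)&(abs(r@w)<22)]; al=B@u
    far=B[abs(al)>60]; k=np.polyfit(far@u,far@w,1)
    m=np.percentile(far@w,[3,97]).mean(); 
    print(n,"bridge n",len(B),"along",np.percentile(al,[.5,99.5]),"across off",k[1],"slope deg",np.degrees(k[0]), "=> centre", [615,9]+u*np.percentile(al,[.5,99.5]).mean()+w*k[1])
    K=P[abs(P[:,2]-214)<6]; 
    if len(K): print("  knob",len(K),(K.min(0)+K.max(0))/2,np.ptp(K,axis=0))
    S=P[(abs(P[:,2]-112)<6)&(np.hypot(*r.T)>140)]
    if len(S): q=np.median(S,0); print("  spout",len(S),q,np.degrees(np.arctan2(q[1]-9,q[0]-615)))
E
python3 m3.py
```

```text
wrist bridge n 6414 along [-134.9  144.5] across off -0.5275568638403046 slope deg -0.05588852366821397 => centre [617.3  13.2]
  knob 1274 [590.5  66.3 212. ] [30.6 31.3  7.6]
  spout 4 [685.4 133.2 112.8] 60.462076537762634
top bridge n 853 along [-137.8  143. ] across off 0.21021271324683719 slope deg 0.08445218013735739 => centre [616.6  11. ]
  knob 142 [589.2  64.2 213.2] [28.6 30.4 10.2]
  spout 54 [747.  -67.4 111.9] -30.063922280798156
scene bridge n 646 along [-135.4  144.7] across off 5.368421237598079 slope deg -0.051707805893061454 => centre [622.1   9.8]
  knob 86 [594.4  62.9 212.4] [29.4 33.7  8.3]
  spout 75 [743.  -87.2 111.2] -36.93469733122557
```

The centre is about (616.7,12), the knob about (590.4,65.5) with a radius of 59.7 mm, and the spout direction −34.5°. I'll grip the knob now.

```bash
python3 -m creep '{"translation":[[4,1.1,-3],[7.7,2.2,-7],[7.7,2.2,-11.5],[7.7,2.2,-16.5],[7.7,2.2,-16.5],[7.7,2.2,-16.5],[7.7,2.2,-16.5],[7.7,2.2,-16.5]],"delta_rot":[[0,0,0],[0,0,0],[0,0,0],[0,0,0],[0,0,0],[0,0,0],[0,0,0],[0,0,0]],"hand":[8,8,8,8,8,2,2,2]}'
python3 - <<'E'
from h import *
im,d=get_image("scene");s=read_state();print(s["clock"],s["position"],s["contact_force"],s["gripper_width"],s["grasp_force"],s["wrist_torque"],s["joints"]);cv2.imwrite("pics/s1.png",im[:,:,::-1])
w=get_image("wrist")[0]; cv2.imwrite("pics/w3.png",w[:,:,::-1])
a=cv2.resize(im[150:290,270:430,::-1],(400,350),interpolation=3); b=cv2.resize(w[:,:,::-1],(400,250)); cv2.imwrite("pics/v3.png",cv2.vconcat([a,b]))
E
```

```text
clock: 2.82
position: [591.4, 66.1, 178.8]
ee_rot: [0.988, -0.153, 0.002, -0.001]
contact_force: [-0.1, 1.1, 1.6]
gripper_width: 30.8
grasp_force: 59.1
2.875 [591.43787308  66.08293105 178.75169531] [-0.67932397  1.3057497   5.85176475] 30.642060141886947 59.10886466503143 [ 0.35528032  0.3044766  -0.06436221] [ 3.83359601e-01  3.73509954e-01 -1.48105607e-01  5.21531126e-04
 -1.04463799e+00  8.79848863e-01]
```

View pics/v3.png

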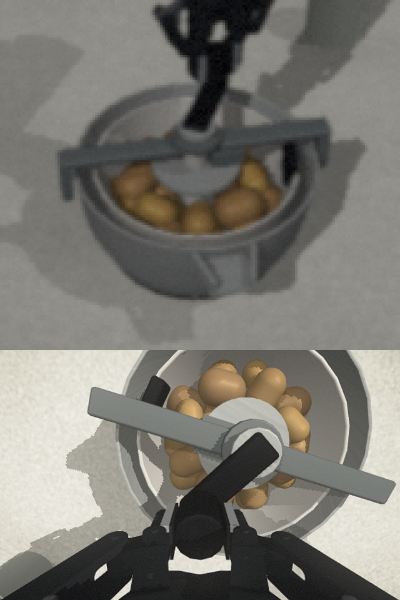

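The knob is gripped (30.8 mm opening, 59 N), and the lug is visible in both views. Next I'll write a lug-angle finder and test it on the saved pictures, and compute the rows for the circle.

```bash
cat > lug.py <<'E'
from h import *
import sys
C=np.array([616.7,12.2])
g=np.array([(r,t) for r in (93,98,103) for t in (-13,-7,0,7,13)],float)
def score(im,c,sh=(0,0)):
    gray=im.max(2).astype(float); out=[]
    for a in range(0,360,2):
        th=np.radians(a); e=np.array([np.cos(th),np.sin(th)]); f=np.array([-e[1],e[0]])
        P=[[*(C+r*e+t*f),122] for r,t in g]
        uv=np.rint(proj(c,P)+sh).astype(int); ok=((uv>=0)&(uv<[640,400])).all(1)
        out.append(gray[uv[ok,1],uv[ok,0]].mean() if ok.all() else 255)
    return np.array(out)
def report(sc,tag):
    sc=np.convolve(np.r_[sc[-1],sc,sc[0]],[.25,.5,.25],"valid")
    m=[i for i in range(180) if sc[i]<=sc[i-1] and sc[i]<sc[(i+1)%180]]
    m=sorted(m,key=lambda i:sc[i])[:4]; print(tag,[(2*i,round(sc[i])) for i in m])
def rel(a): return (a+34.5)%360
E
cat > look.py <<'E'
from lug import *
# python3 look.py TAG [cams]: lug angle candidates (angle, darkness)
tag=sys.argv[1]; s=read_state(); print(round(s["clock"],3),s["position"].round(1),s["contact_force"].round(1))
for n in sys.argv[2:] or ["scene"]:
    c=get_calibration(n); im,_=get_image(n); cv2.imwrite(f"pics/{n}_{tag}.png",im[:,:,::-1]); np.savez(f"pics/{n}_{tag}.npz",**c,t=s["clock"])
    report(score(im,c),n)
E
cat > rows.py <<'E'
import sys,numpy as np
# rows.py PHASE STEP... : offsets (cm) round the circle from PHASE (deg)
p=float(sys.argv[1]);a=np.radians(p+np.r_[0,np.cumsum([float(x) for x in sys.argv[2:]])])
print(np.c_[6*(np.cos(a)-np.cos(a[0])),6*(np.sin(a)-np.sin(a[0])),0*a][1:].round(2).tolist(),"end",np.degrees(a[-1])%360)
E
python3 - <<'E'
from lug import *
for n,f in (("scene","pics/s1.png"),("wrist","pics/w3.png")): report(score(cv2.imread(f)[:,:,::-1],get_calibration(n)),n)
E
python3 rows.py 115 10 20 22 24 26 26 26 26; python3 rows.py 295 22.5 22.5 22.5 22.5 22.5 22.5 22.5 22.5
```

```text
scene [(36, 20), (122, 27), (246, 68), (232, 71)]
wrist [(144, 33), (138, 35), (128, 36), (42, 71)]
[[-0.91, -0.52, 0.0], [-2.38, -2.0, 0.0], [-3.31, -4.09, 0.0], [-3.35, -6.58, 0.0], [-2.26, -9.05, 0.0], [-0.19, -10.78, 0.0], [2.43, -11.44, 0.0], [5.07, -10.88, 0.0]] end 295.0
[[1.89, 1.38, 0.0], [3.1, 3.39, 0.0], [3.46, 5.7, 0.0], [2.9, 7.97, 0.0], [1.52, 9.86, 0.0], [-0.48, 11.08, 0.0], [-2.8, 11.43, 0.0], [-5.07, 10.88, 0.0]] end 114.99999999999994
```

```bash
python3 -m creep '{"translation":[[-0.91,-0.52,0],[-2.38,-2.0,0],[-3.31,-4.09,0],[-3.35,-6.58,0],[-2.26,-9.05,0],[-0.19,-10.78,0],[2.43,-11.44,0],[5.07,-10.88,0]],"delta_rot":[[0,0,0],[0,0,0],[0,0,0],[0,0,0],[0,0,0],[0,0,0],[0,0,0],[0,0,0]],"hand":[2,2,2,2,2,2,2,2]}'; python3 look.py a scene
```

```text
clock: 3.92
position: [642.5, -43.0, 178.7]
ee_rot: [0.988, -0.154, 0.002, -0.001]
contact_force: [-5.2, 12.2, 12.5]
gripper_width: 30.7
grasp_force: 61.3
3.925 [642.5 -43.  178.7] [-5.2 12.2 12.5]
scene [(128, 19), (142, 21), (138, 21), (152, 21)]
```

```bash
python3 -m creep '{"translation":[[1.89,1.38,0],[3.1,3.39,0],[3.46,5.7,0],[2.9,7.97,0],[1.52,9.86,0],[-0.48,11.08,0],[-2.8,11.43,0],[-5.07,10.88,0]],"delta_rot":[[0,0,0],[0,0,0],[0,0,0],[0,0,0],[0,0,0],[0,0,0],[0,0,0],[0,0,0]],"hand":[2,2,2,2,2,2,2,2]}'; python3 look.py b scene wrist; python3 - <<'E'
import cv2
a=[cv2.resize(cv2.imread(f"pics/scene_{k}.png")[150:290,270:430],(400,300),interpolation=3) for k in "ab"]
w=cv2.resize(cv2.imread("pics/wrist_b.png"),(400,250));import numpy as np
cv2.imwrite("pics/v4.png",cv2.vconcat([cv2.hconcat(a),cv2.hconcat([w,w*0])]))
E
```

```text
clock: 4.97
position: [591.3, 66.3, 178.8]
ee_rot: [0.988, -0.152, 0.003, -0.001]
contact_force: [2.9, -5.6, 4.5]
gripper_width: 30.9
grasp_force: 60.5
4.975 [591.3  66.3 178.8] [ 2.9 -5.6  4.5]
scene [(122, 27), (156, 42), (244, 69), (60, 71)]
wrist [(150, 35), (144, 35), (156, 35), (136, 36)]
```

View pics/v4.png

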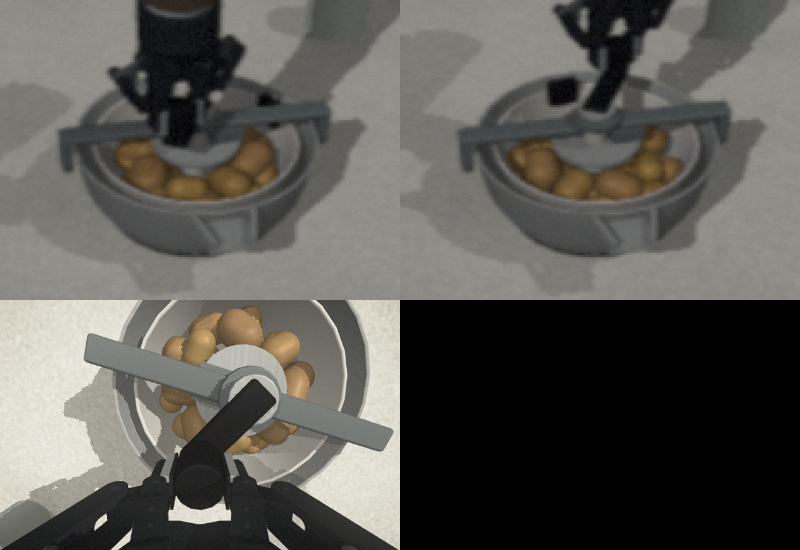

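```bash
cat > track.py <<'E'
from lug import *
# TAG REF...: score TAG against the brightest of REF pictures with the same hand pose
c=get_calibration("scene"); L=lambda k:score(cv2.imread(f"pics/scene_{k}.png")[:,:,::-1],c)
s=L(sys.argv[1]); b=np.max([L(k) for k in sys.argv[2:]],0); d=b-s
m=np.argsort(-d)[:1][0]; k=(d>0.6*d[m])&(abs((np.arange(180)-m+90)%180-90)<15); o=((np.arange(180)-m+90)%180-90)
print(sys.argv[1],"lug",round(float(2*m+2*(o[k]*d[k]).sum()/d[k].sum()),1),"diff",d[m].round())
E
cp pics/s1.png pics/scene_0.png; python3 track.py b 0; python3 track.py 0 b
python3 -m creep '{"translation":[[-1.89,-1.38,0],[-3.1,-3.39,0],[-3.46,-5.7,0],[-2.9,-7.97,0],[-1.52,-9.86,0],[0.48,-11.08,0],[2.8,-11.43,0],[5.07,-10.88,0]],"delta_rot":[[0,0,0],[0,0,0],[0,0,0],[0,0,0],[0,0,0],[0,0,0],[0,0,0],[0,0,0]],"hand":[2,2,2,2,2,2,2,2]}'; python3 look.py c scene; python3 track.py c a; python3 track.py a c
```

```text
b lug 155.1 diff 50.0
0 lug 34.4 diff 86.0
clock: 6.08
position: [642.7, -42.9, 178.7]
ee_rot: [0.988, -0.154, 0.002, -0.001]
contact_force: [-6.0, 10.1, 11.3]
gripper_width: 30.7
grasp_force: 61.4
6.075 [642.7 -42.9 178.7] [-6.  10.1 11.3]
scene [(130, 20), (144, 20), (138, 20), (152, 20)]
c lug 251.2 diff 47.0
a lug 79.0 diff 34.0
```

```bash
cat > fit.py <<'E'
import numpy as np
from scipy.optimize import least_squares
dt=0.005
def sim(u,J,f,b,k=1.0,w=0.,th=0.,D=0.002):
    W=[];T=[]
    for wc in u:
        tq=0.010*k*(wc-w)-D*w
        if abs(w)<1e-6 and abs(tq)<f: a=0
        else: a=(tq-f*(np.sign(w) if abs(w)>1e-6 else np.sign(tq)))/J
        wn=w+a*dt
        if w*wn<0 : wn=0.
        w=wn; th+=w*dt; W.append(w);T.append(th)
    return np.array(W),np.array(T)
def crank(seq): # list of (deg per row) ; 'c' = camera pause
    out=[]
    for s in seq: out+= [0.]*10 if s=='c' else [np.radians(s)/0.125]*25
    return np.array(out)
def fit(seq,obs,th0):
    u=crank(seq); i=[int(round(t/dt))-1 for t,_ in obs]; y=np.array([a for _,a in obs])
    def res(p):
        _,T=sim(u,p[0]*0.0097,p[1]*0.008,0); return np.r_[np.degrees(T[i])+th0+p[2]-y,(p[0]-1)/.3*2,(p[1]-1)/.4*1,p[2]/2]
    r=least_squares(res,[1,1,0],diff_step=.02); W,T=sim(u,r.x[0]*.0097,r.x[1]*.008,0)
    print("J,f factor, off",r.x.round(2),"res",r.fun[:len(y)].round(1),"w now",W[-1].round(2),"w at obs",W[i].round(2)); return r.x,W,T
def steady(p,wc): return (0.01*wc-p[1]*.008)/0.012
E
cat > run.py <<'E'
from fit import *
t0=2.925 # clock at the start of the crank
seq=[10,20,22,24,26,26,26,26,'c']+[22.5]*8+['c','c']+[22.5]*8+['c']
p,W,T=fit(seq,[(3.925-t0,79),(4.975-t0,155),(6.075-t0,251.2)],36)
print("need crank rad/s for 2.1:",(2.1*.012+p[1]*.008)/.01, "steady at 3.35:",steady(p,3.35*8/8.4))
E
python3 run.py; for s in 24 26 27 ; do python3 rows.py 295 $s $s $s $s $s $s $s $s;done
```

```text
J,f factor, off [1.19 1.28 5.97] res [-3.2  2.6 -0.8] w now 1.48 w at obs [1.23 1.54 1.6 ]
need crank rad/s for 2.1: 3.543365658706694 steady at 3.35: 1.8059254431412464
[[1.99, 1.5, 0.0], [3.2, 3.68, 0.0], [3.42, 6.17, 0.0], [2.61, 8.53, 0.0], [0.91, 10.35, 0.0], [-1.39, 11.33, 0.0], [-3.89, 11.28, 0.0], [-6.15, 10.23, 0.0]] end 127.00000000000006
[[2.13, 1.66, 0.0], [3.31, 4.09, 0.0], [3.31, 6.79, 0.0], [2.13, 9.21, 0.0], [-0.0, 10.88, 0.0], [-2.64, 11.44, 0.0], [-5.26, 10.78, 0.0], [-7.33, 9.05, 0.0]] end 142.99999999999994
[[2.19, 1.74, 0.0], [3.35, 4.29, 0.0], [3.23, 7.09, 0.0], [1.85, 9.53, 0.0], [-0.48, 11.08, 0.0], [-3.27, 11.39, 0.0], [-5.89, 10.41, 0.0], [-7.78, 8.35, 0.0]] end 150.99999999999994
```

```bash
python3 rows.py 295 25.7143 25.7143 25.7143 25.7143 25.7143 25.7143 25.7143
```

```text
[[2.11, 1.64, 0.0], [3.3, 4.03, 0.0], [3.33, 6.7, 0.0], [2.2, 9.12, 0.0], [0.13, 10.81, 0.0], [-2.46, 11.44, 0.0], [-5.07, 10.88, 0.0]] end 115.00010000000003
```

```bash
python3 -m creep '{"translation":[[2.11,1.64,0],[3.3,4.03,0],[3.33,6.7,0],[2.2,9.12,0],[0.13,10.81,0],[-2.46,11.44,0],[-5.07,10.88,0]],"delta_rot":[[0,0,0],[0,0,0],[0,0,0],[0,0,0],[0,0,0],[0,0,0],[0,0,0]],"hand":[2,2,2,2,2,2,2]}'
python3 -m creep '{"translation":[[-2.11,-1.64,0],[-3.3,-4.03,0],[-3.33,-6.7,0],[-2.2,-9.12,0],[-0.13,-10.81,0],[2.46,-11.44,0],[5.07,-10.88,0]],"delta_rot":[[0,0,0],[0,0,0],[0,0,0],[0,0,0],[0,0,0],[0,0,0],[0,0,0]],"hand":[2,2,2,2,2,2,2]}' | head -2;  python3 look.py d scene; python3 track.py d a c
python3 -m creep '{"translation":[[2.11,1.64,0],[3.3,4.03,0],[3.33,6.7,0],[2.2,9.12,0],[0.13,10.81,0],[-2.46,11.44,0],[-5.07,10.88,0]],"delta_rot":[[0,0,0],[0,0,0],[0,0,0],[0,0,0],[0,0,0],[0,0,0],[0,0,0]],"hand":[2,2,2,2,2,2,2]}'; python3 look.py e scene; python3 track.py e 0 b
```

```text
clock: 7.0
position: [591.5, 66.5, 178.8]
ee_rot: [0.988, -0.152, 0.003, -0.001]
contact_force: [3.1, -7.5, 4.8]
gripper_width: 30.6
grasp_force: 60.8
clock: 7.88
position: [642.6, -43.0, 178.6]
7.875 [642.6 -43.  178.6] [-5.3 12.1 13.6]
scene [(128, 20), (124, 20), (152, 21), (140, 21)]
d lug 45.4 diff 44.0
clock: 8.8
position: [591.5, 66.5, 178.7]
ee_rot: [0.988, -0.152, 0.003, -0.001]
contact_force: [3.1, -6.9, 5.2]
gripper_width: 31.0
grasp_force: 61.1
8.8 [591.5  66.5 178.7] [ 3.1 -6.9  5.2]
scene [(120, 26), (168, 38), (246, 68), (60, 71)]
e lug 166.2 diff 49.0
```

```bash
cat > run.py <<'E'
from fit import *
t0=2.925; H=[25.714]*7
seq=[10,20,22,24,26,26,26,26,'c']+[22.5]*8+['c','c']+[22.5]*8+['c']+H+H+['c']+H+['c']
p,W,T=fit(seq,[(4.975-t0,155),(6.075-t0,251.2),(7.875-t0,405.4),(8.8-t0,526.2)],39)
print("need crank rad/s for 2.1:",(2.1*.012+p[1]*.008)/.01, "steady at 3.59:",steady(p,3.59))
E
python3 run.py; python3 - <<'E'
import cv2
a=[cv2.resize(cv2.imread(f"pics/scene_{k}.png")[150:290,270:430],(400,350),interpolation=3) for k in "de"]
cv2.imwrite("pics/v5.png",cv2.hconcat(a))
E
```

```text
J,f factor, off [1.1  1.47 5.72] res [ 0.9 -8.8 14.5 -8. ] w now 1.76 w at obs [1.46 1.5  1.92 1.92]
need crank rad/s for 2.1: 3.6938257284538674 steady at 3.59: 2.0134785596217775
```

View pics/v5.png

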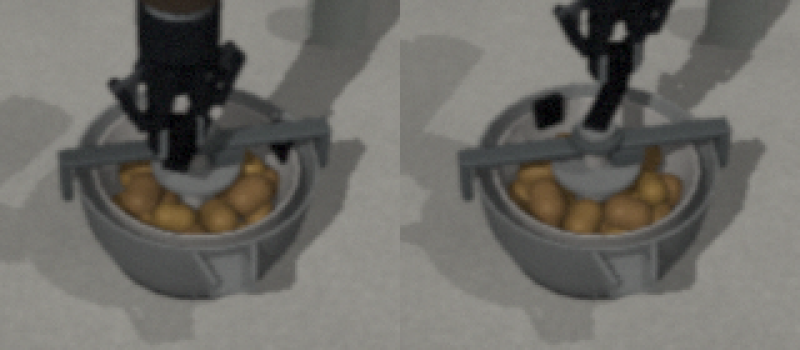

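The left picture (d) has the lug just past the bridge at about (383,210). In the right one (e) it is at about (329,194). Both agree with the tracker. I'll go on without camera pauses, looking once per turn of the crank.

```bash
python3 -m creep '{"translation":[[-2.11,-1.64,0],[-3.3,-4.03,0],[-3.33,-6.7,0],[-2.2,-9.12,0],[-0.13,-10.81,0],[2.46,-11.44,0],[5.07,-10.88,0]],"delta_rot":[[0,0,0],[0,0,0],[0,0,0],[0,0,0],[0,0,0],[0,0,0],[0,0,0]],"hand":[2,2,2,2,2,2,2]}' | head -2
python3 -m creep '{"translation":[[2.11,1.64,0],[3.3,4.03,0],[3.33,6.7,0],[2.2,9.12,0],[0.13,10.81,0],[-2.46,11.44,0],[-5.07,10.88,0]],"delta_rot":[[0,0,0],[0,0,0],[0,0,0],[0,0,0],[0,0,0],[0,0,0],[0,0,0]],"hand":[2,2,2,2,2,2,2]}' | head -2; python3 look.py f scene; python3 track.py f 0 b e
```

```text
clock: 9.72
position: [642.7, -43.0, 178.6]
clock: 10.6
position: [591.5, 66.5, 178.7]
10.6 [591.5  66.5 178.7] [ 3.1 -5.8  5. ]
scene [(120, 26), (4, 35), (246, 68), (60, 70)]
f lug 3.0 diff 63.0
```

```bash
for p in 115 331 187 43 259; do python3 rows.py $p 27 27 27 27 27 27 27 27; done
```

```text
[[-2.19, -1.74, 0.0], [-3.35, -4.29, 0.0], [-3.23, -7.09, 0.0], [-1.85, -9.53, 0.0], [0.48, -11.08, 0.0], [3.27, -11.39, 0.0], [5.89, -10.41, 0.0], [7.78, -8.35, 0.0]] end 331.0
[[0.75, 2.7, 0.0], [0.19, 5.44, 0.0], [-1.55, 7.64, 0.0], [-4.1, 8.8, 0.0], [-6.9, 8.68, 0.0], [-9.34, 7.3, 0.0], [-10.89, 4.96, 0.0], [-11.2, 2.18, 0.0]] end 187.0
[[0.98, -2.62, 0.0], [3.05, -4.52, 0.0], [5.75, -5.27, 0.0], [8.49, -4.71, 0.0], [10.68, -2.96, 0.0], [11.85, -0.41, 0.0], [11.72, 2.39, 0.0], [10.34, 4.82, 0.0]] end 43.0
[[-2.34, 1.55, 0.0], [-5.12, 1.86, 0.0], [-7.74, 0.88, 0.0], [-9.64, -1.18, 0.0], [-10.38, -3.88, 0.0], [-9.83, -6.63, 0.0], [-8.08, -8.82, 0.0], [-5.53, -9.98, 0.0]] end 259.0
[[2.8, 0.12, 0.0], [5.24, 1.5, 0.0], [6.78, 3.84, 0.0], [7.1, 6.62, 0.0], [6.12, 9.24, 0.0], [4.05, 11.14, 0.0], [1.35, 11.89, 0.0], [-1.39, 11.33, 0.0]] end 114.99999999999994
```

```bash
python3 -m creep '{"translation":[[-2.19,-1.74,0],[-3.35,-4.29,0],[-3.23,-7.09,0],[-1.85,-9.53,0],[0.48,-11.08,0],[3.27,-11.39,0],[5.89,-10.41,0],[7.78,-8.35,0]],"delta_rot":[[0,0,0],[0,0,0],[0,0,0],[0,0,0],[0,0,0],[0,0,0],[0,0,0],[0,0,0]],"hand":[2,2,2,2,2,2,2,2]}' | head -2
python3 -m creep '{"translation":[[0.75,2.7,0],[0.19,5.44,0],[-1.55,7.64,0],[-4.1,8.8,0],[-6.9,8.68,0],[-9.34,7.3,0],[-10.89,4.96,0],[-11.2,2.18,0]],"delta_rot":[[0,0,0],[0,0,0],[0,0,0],[0,0,0],[0,0,0],[0,0,0],[0,0,0],[0,0,0]],"hand":[2,2,2,2,2,2,2,2]}' | head -2
python3 -m creep '{"translation":[[0.98,-2.62,0],[3.05,-4.52,0],[5.75,-5.27,0],[8.49,-4.71,0],[10.68,-2.96,0],[11.85,-0.41,0],[11.72,2.39,0],[10.34,4.82,0]],"delta_rot":[[0,0,0],[0,0,0],[0,0,0],[0,0,0],[0,0,0],[0,0,0],[0,0,0],[0,0,0]],"hand":[2,2,2,2,2,2,2,2]}' | head -2
python3 look.py g scene; python3 track.py g 0 b e f
```

```text
clock: 11.65
position: [669.4, -18.6, 178.7]
clock: 12.65
position: [557.8, 3.2, 178.8]
clock: 13.65
position: [662.2, 52.3, 178.7]
13.65 [662.2  52.3 178.7] [-1.7 -1.3  9.2]
scene [(86, 18), (10, 41), (246, 64), (308, 96)]
g lug 83.2 diff 85.0
```

```bash
python3 -m creep '{"translation":[[-2.34,1.55,0],[-5.12,1.86,0],[-7.74,0.88,0],[-9.64,-1.18,0],[-10.38,-3.88,0],[-9.83,-6.63,0],[-8.08,-8.82,0],[-5.53,-9.98,0]],"delta_rot":[[0,0,0],[0,0,0],[0,0,0],[0,0,0],[0,0,0],[0,0,0],[0,0,0],[0,0,0]],"hand":[2,2,2,2,2,2,2,2]}' | head -2
python3 -m creep '{"translation":[[2.8,0.12,0],[5.24,1.5,0],[6.78,3.84,0],[7.1,6.62,0],[6.12,9.24,0],[4.05,11.14,0],[1.35,11.89,0],[-1.39,11.33,0]],"delta_rot":[[0,0,0],[0,0,0],[0,0,0],[0,0,0],[0,0,0],[0,0,0],[0,0,0],[0,0,0]],"hand":[2,2,2,2,2,2,2,2]}' | head -2
python3 look.py h scene; python3 track.py h 0 b e f
python3 -m creep '{"translation":[[-2.19,-1.74,0],[-3.35,-4.29,0],[-3.23,-7.09,0],[-1.85,-9.53,0],[0.48,-11.08,0],[3.27,-11.39,0],[5.89,-10.41,0],[7.78,-8.35,0]],"delta_rot":[[0,0,0],[0,0,0],[0,0,0],[0,0,0],[0,0,0],[0,0,0],[0,0,0],[0,0,0]],"hand":[2,2,2,2,2,2,2,2]}' | head -2
python3 -m creep '{"translation":[[0.75,2.7,0],[0.19,5.44,0],[-1.55,7.64,0],[-4.1,8.8,0],[-6.9,8.68,0],[-9.34,7.3,0],[-10.89,4.96,0],[-11.2,2.18,0]],"delta_rot":[[0,0,0],[0,0,0],[0,0,0],[0,0,0],[0,0,0],[0,0,0],[0,0,0],[0,0,0]],"hand":[2,2,2,2,2,2,2,2]}' | head -2
python3 -m creep '{"translation":[[0.98,-2.62,0],[3.05,-4.52,0],[5.75,-5.27,0],[8.49,-4.71,0],[10.68,-2.96,0],[11.85,-0.41,0],[11.72,2.39,0],[10.34,4.82,0]],"delta_rot":[[0,0,0],[0,0,0],[0,0,0],[0,0,0],[0,0,0],[0,0,0],[0,0,0],[0,0,0]],"hand":[2,2,2,2,2,2,2,2]}' | head -2
python3 look.py i scene; python3 track.py i g
```

```text
clock: 14.7
position: [607.1, -47.7, 178.7]
clock: 15.7
position: [591.6, 66.5, 178.7]
15.7 [591.6  66.5 178.7] [ 2.8 -6.4  7. ]
scene [(120, 26), (270, 28), (60, 70), (232, 71)]
h lug 274.1 diff 71.0
clock: 16.75
position: [669.4, -18.6, 178.7]
clock: 17.75
position: [557.8, 3.2, 178.8]
clock: 18.75
position: [662.1, 52.3, 178.7]
18.75 [662.1  52.3 178.7] [-0.9 -1.4  9.3]
scene [(86, 19), (292, 34), (244, 65), (2, 85)]
i lug 292.9 diff 75.0
```

Recent averages are 2.1, 2.25 and 2.17 rad/s, all in band. I'll run 5 s more without a camera pause as margin, then plan the stop.

```bash
python3 -m creep '{"translation":[[-2.34,1.55,0],[-5.12,1.86,0],[-7.74,0.88,0],[-9.64,-1.18,0],[-10.38,-3.88,0],[-9.83,-6.63,0],[-8.08,-8.82,0],[-5.53,-9.98,0]],"delta_rot":[[0,0,0],[0,0,0],[0,0,0],[0,0,0],[0,0,0],[0,0,0],[0,0,0],[0,0,0]],"hand":[2,2,2,2,2,2,2,2]}' | head -1
python3 -m creep '{"translation":[[2.8,0.12,0],[5.24,1.5,0],[6.78,3.84,0],[7.1,6.62,0],[6.12,9.24,0],[4.05,11.14,0],[1.35,11.89,0],[-1.39,11.33,0]],"delta_rot":[[0,0,0],[0,0,0],[0,0,0],[0,0,0],[0,0,0],[0,0,0],[0,0,0],[0,0,0]],"hand":[2,2,2,2,2,2,2,2]}' | head -1
python3 -m creep '{"translation":[[-2.19,-1.74,0],[-3.35,-4.29,0],[-3.23,-7.09,0],[-1.85,-9.53,0],[0.48,-11.08,0],[3.27,-11.39,0],[5.89,-10.41,0],[7.78,-8.35,0]],"delta_rot":[[0,0,0],[0,0,0],[0,0,0],[0,0,0],[0,0,0],[0,0,0],[0,0,0],[0,0,0]],"hand":[2,2,2,2,2,2,2,2]}' | head -1
python3 -m creep '{"translation":[[0.75,2.7,0],[0.19,5.44,0],[-1.55,7.64,0],[-4.1,8.8,0],[-6.9,8.68,0],[-9.34,7.3,0],[-10.89,4.96,0],[-11.2,2.18,0]],"delta_rot":[[0,0,0],[0,0,0],[0,0,0],[0,0,0],[0,0,0],[0,0,0],[0,0,0],[0,0,0]],"hand":[2,2,2,2,2,2,2,2]}' | head -1
python3 -m creep '{"translation":[[0.98,-2.62,0],[3.05,-4.52,0],[5.75,-5.27,0],[8.49,-4.71,0],[10.68,-2.96,0],[11.85,-0.41,0],[11.72,2.39,0],[10.34,4.82,0]],"delta_rot":[[0,0,0],[0,0,0],[0,0,0],[0,0,0],[0,0,0],[0,0,0],[0,0,0],[0,0,0]],"hand":[2,2,2,2,2,2,2,2]}' | head -1
python3 look.py j scene; python3 track.py j g i; python3 track.py i g j
cat > stop.py <<'E'
from fit import *
for J in (.9,1.1):
  for f in (1.1,1.4):
    u=np.r_[np.zeros(600)]; W,T=sim(u,J*.0097,f*.008,0,w=2.17); print(J,f,"coast deg",np.degrees(T[-1]).round(),"t",(W>0).sum()*dt)
E
python3 stop.py
```

```text
clock: 19.8
clock: 20.8
clock: 21.8
clock: 22.8
clock: 23.8
23.8 [662.3  52.2 178.7] [-1.3 -1.8  9.9]
scene [(86, 19), (212, 32), (246, 58), (6, 77)]
j lug 210.1 diff 49.0
i lug 294.8 diff 75.0
0.9 1.1 coast deg 48.0 t 0.995
0.9 1.4 coast deg 43.0 t 0.87
1.1 1.1 coast deg 59.0 t 1.22
1.1 1.4 coast deg 53.0 t 1.065
```

The speed held at 2.2 rad/s. Now the stop: four more rows, then hold and let the basket coast, about 50° as predicted.

```bash
python3 -m creep '{"translation":[[-2.34,1.55,0],[-5.12,1.86,0],[-7.74,0.88,0],[-9.64,-1.18,0],[-9.64,-1.18,0],[-9.64,-1.18,0],[-9.64,-1.18,0],[-9.64,-1.18,0]],"delta_rot":[[0,0,0],[0,0,0],[0,0,0],[0,0,0],[0,0,0],[0,0,0],[0,0,0],[0,0,0]],"hand":[2,2,2,2,2,2,2,2]}'
python3 -m creep '{"translation":[[0,0,0],[0,0,0],[0,0,0],[0,0,0],[0,0,0],[0,0,0]],"delta_rot":[[0,0,0],[0,0,0],[0,0,0],[0,0,0],[0,0,0],[0,0,0]],"hand":[2,2,2,2,2,2]}' | head -1
python3 look.py k scene wrist
```

```text
clock: 24.85
position: [564.1, 39.4, 178.7]
ee_rot: [0.988, -0.153, 0.001, -0.0]
contact_force: [-2.1, 1.3, 10.5]
gripper_width: 30.8
grasp_force: 62.1
clock: 25.6
25.6 [564.2  39.5 178.7] [-1.8  1.7 10.8]
scene [(142, 23), (348, 36), (246, 69), (232, 71)]
wrist [(164, 37), (150, 37), (160, 38), (174, 58)]
```

```bash
python3 - <<'E'
from lug import *
c=get_calibration("scene"); im=cv2.imread("pics/scene_k.png")
cr=cv2.resize(im[170:270,295:405],(770,600)[0:1]+(600,),interpolation=3)
for a in (325.5,346):
    e=np.array([np.cos(np.radians(a)),np.sin(np.radians(a))]); 
    for r,z in ((98,124),(98,118),(165,112)):
        u=proj(c,[*(C+r*e),z])[0]; cv2.circle(cr,(int((u[0]-295)*7),int((u[1]-170)*6)),4,(0,255,0) if a<340 else (0,0,255),1)
cv2.imwrite("pics/v6.png",cr)
E
```

```text
(no output)
```

View pics/v6.png

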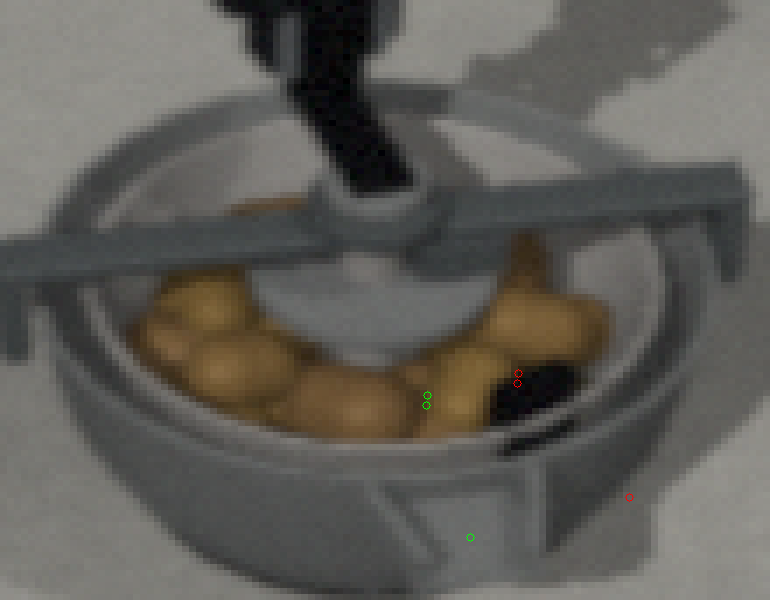

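The lug stopped at crop (537,392), about 20° past the spout, whose middle is at crop (470,510). Next I'll work out the exact angle and size a reverse nudge.

```bash
cat > nud.py <<'E'
from lug import *
from fit import *
c=get_calibration("scene"); p=plane(c,(371.7,235.3),124)
for Cs in ([616.7,12.2],[621,9.3]): v=p[:2]-Cs; print(p.round(1),np.hypot(*v).round(1),np.degrees(np.arctan2(v[1],v[0])).round(1))
z=np.load("pics/wrist_k.npz"); 
for n in (1,2,3,4):
  for s in (15,20,27):
    print(n,s,[np.degrees(sim(np.r_[crank([s]*n),np.zeros(400)],J*.0097,f*.008,0)[1][-1]).round(1) for J in (1.0,1.2) for f in (1.1,1.4)])
E
python3 nud.py
```

```text
[723.3 -15.  124. ] 110.0 -14.3
[723.3 -15.  124. ] 105.1 -13.3
1 15 [np.float64(1.1), np.float64(0.7), np.float64(1.0), np.float64(0.6)]
1 20 [np.float64(2.2), np.float64(1.6), np.float64(1.9), np.float64(1.4)]
1 27 [np.float64(4.2), np.float64(3.2), np.float64(3.6), np.float64(2.8)]
2 15 [np.float64(3.9), np.float64(2.6), np.float64(3.4), np.float64(2.3)]
2 20 [np.float64(7.3), np.float64(5.5), np.float64(6.5), np.float64(4.8)]
2 27 [np.float64(13.2), np.float64(10.5), np.float64(11.8), np.float64(9.3)]
3 15 [np.float64(7.7), np.float64(5.4), np.float64(6.8), np.float64(4.7)]
3 20 [np.float64(14.2), np.float64(10.9), np.float64(12.7), np.float64(9.7)]
3 27 [np.float64(24.7), np.float64(20.2), np.float64(22.5), np.float64(18.2)]
4 15 [np.float64(12.3), np.float64(8.7), np.float64(11.0), np.float64(7.7)]
4 20 [np.float64(22.1), np.float64(17.3), np.float64(20.1), np.float64(15.5)]
4 27 [np.float64(37.7), np.float64(31.4), np.float64(34.7), np.float64(28.6)]
```

```bash
python3 rows.py 151 -27 -27 -27
```

```text
[[1.89, 2.07, 0.0], [4.52, 3.05, 0.0], [7.3, 2.73, 0.0]] end 70.0
```

```bash
python3 -m creep '{"translation":[[1.89,2.07,0],[4.52,3.05,0],[7.3,2.73,0],[7.3,2.73,0],[7.3,2.73,0],[7.3,2.73,0],[7.3,2.73,0],[7.3,2.73,0]],"delta_rot":[[0,0,0],[0,0,0],[0,0,0],[0,0,0],[0,0,0],[0,0,0],[0,0,0],[0,0,0]],"hand":[2,2,2,2,2,2,2,2]}'|head -2
python3 -m creep '{"translation":[[0,0,0],[0,0,0]],"delta_rot":[[0,0,0],[0,0,0]],"hand":[2,2]}' | head -1
python3 look.py l scene; cat > blob.py <<'E'
from lug import *
# black lug blob near the spout side in scene picture TAG
im=cv2.imread(f"pics/scene_{sys.argv[1]}.png").max(2); m=np.zeros_like(im); m[218:250,330:395]=(im[218:250,330:395]<32)
n,_,st,ce=cv2.connectedComponentsWithStats(m); c=get_calibration("scene")
for i in range(1,n):
    if st[i,4]>15:
        p=plane(c,ce[i],120)
        print(st[i],ce[i].round(1),[np.degrees(np.arctan2(p[1]-y,p[0]-x)).round(1) for x,y in ((616.7,12.2),(621,9.3))],p.round(0))
E
python3 blob.py k; python3 blob.py l
```

```text
clock: 26.7
position: [638.6, 68.0, 178.8]
clock: 26.95
26.95 [638.6  68.1 178.8] [1.3 3.4 7. ]
scene [(92, 21), (328, 42), (246, 67), (232, 70)]
[365 231  12  10  73] [370.6 235. ] [np.float64(-13.8), np.float64(-12.8)] [718. -13. 120.]
[352 236  13   7  73] [357.5 239. ] [np.float64(-33.3), np.float64(-33.2)] [705. -46. 120.]
```

The lug is now at −33.3°, against a target of −34.5°. I'll release the knob, lift, and verify.

```bash
python3 -m creep '{"translation":[[0,0,0],[0,0,0],[0,0,0],[0,0,2],[0,0,6],[-3,0,10],[-8,0,14],[-13,0,16]],"delta_rot":[[0,0,0],[0,0,0],[0,0,0],[0,0,0],[0,0,0],[0,0,0],[0,0,0],[0,0,0]],"hand":[6,7,7,7,7,7,7,7]}'
python3 -m creep '{"translation":[[-6,4,0],[-12,8,0],[-12,8,0],[-12,8,0]],"delta_rot":[[0,0,0],[0,0,0],[0,0,0],[0,0,0]],"hand":[7,7,7,7]}'|head -2
python3 look.py m scene top; python3 blob.py m; python3 - <<'E'
import cv2
a=cv2.resize(cv2.imread("pics/scene_m.png")[170:270,295:405],(400,364),interpolation=3);b=cv2.resize(cv2.imread("pics/top_m.png")[130:240,255:375],(400,364),interpolation=3)
cv2.imwrite("pics/v7.png",cv2.hconcat([a,b]))
E
```

```text
clock: 28.0
position: [505.4, 67.4, 338.0]
ee_rot: [0.988, -0.154, 0.001, -0.0]
contact_force: [0.2, 1.0, 0.7]
gripper_width: 69.7
grasp_force: 0.0
clock: 28.5
position: [385.1, 147.9, 336.6]
28.5 [385.1 147.9 336.6] [0.8 1.2 1. ]
scene [(96, 13), (328, 41), (246, 65), (252, 66)]
top [(326, 41), (224, 75), (214, 79), (68, 83)]
[352 235  13   8  75] [357.7 239. ] [np.float64(-33.1), np.float64(-33.0)] [705. -45. 120.]
```

View pics/v7.png

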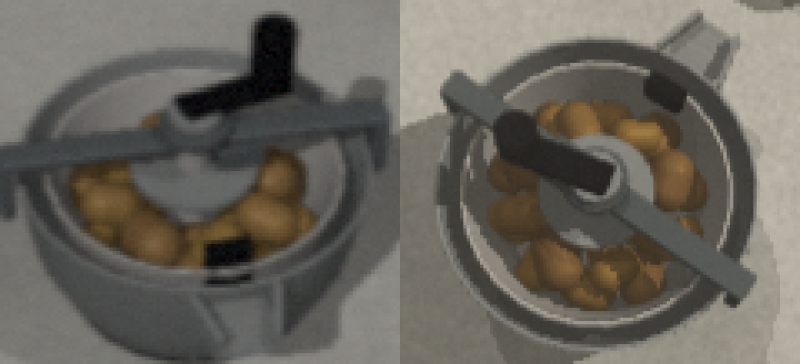

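The top view has the lug at about (665,90), within 2–4° of the direction from the bowl's centre to the spout tip at (719,25). The limit is 10°. The scene view shows it right before the spout, and both pictures show the knob free.

```bash
python3 -c "from bench import *; print(job_done())"
```

```text
the job is handed in; nothing more can be done
None
```

I handed the job in at about 28.6 s; no verdict came back. By my camera tracking, the basket averaged 2.1–2.25 rad/s for over 12 s and now rests with its lug within about 4° of the spout's middle (limit about 10°), with the knob released.

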